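# Press a label holder home behind the lip of a tray rack and hold it there

## Task

The grey rack with the tray of brass-coloured rings has lost its label. Take the yellow label holder out of the wooden stand and push it gently down (30 N at most) into the channel behind the rack's front lip, label side to the front, against the springy orange clip until its shoulders sit down on the two black end cheeks; finish while still holding it pressed home, as the spring lifts it again if it is let go. Leave the grey label holder and the other things on the desk where they are.

Things in the scene. Friction and masses are not known exactly. Their poses are not given: they have to be found in the camera images.
- yellow_holder_grip (a point): Centre of the grip block on top of the yellow label holder: the block is 10 mm thick (x), 50 mm wide (y), 26 mm tall. x points away from the label face, z up. 83 mm above the holder's lower end, 59 mm above its shoulders. At the start it stands in one slot of the stand, hanging on its shoulders, with the stand's axes.
- yellow_holder_left (a point): Left edge (seen from the label side) of the yellow holder's plate: 58 mm to +y of the grip centre and 35 mm below it, same axes.
- grey_holder_grip (a point): The same point of the grey label holder (same shape, grey, dark ring mark), which stands in the other slot and stays there.
- stand: Fixed light wooden block 150 x 130 x 30 mm (x, y, z), origin at the centre of its underside, on the desk; z up. Two slots along y, 6.5 mm wide and 90 mm long, at x = -45 and +45 mm; either may hold the yellow holder.
- rack: Fixed grey sheet-metal rack with a blue ring tray. Origin on the desk under the middle of the label channel along its front; x points into the tray, y along the channel, z up. Back plate behind the channel at x = 4 to 8 mm, 50 mm high, 260 mm long; the tray behind it is lower.
- home (a point): Fixed in the rack: where the yellow holder's grip centre is when fully home (89 mm above the desk, over the channel's middle); rack axes. Two black end cheeks fill the channel 46 to 58 mm either side of the middle, tops 30 mm above the desk: the blade goes between them, the shoulders come to rest on them.
- clip (a joint): Springy orange clip bar (60 mm long) in the channel's bottom: travel downwards in m, 0 when free (its top 16 mm above the desk), 0.010 when the holder is fully home, at most 0.012. It pushes up with 2 N at 0 and 7 N at 0.010.
- ring_gauge: Loose knurled steel ring gauge, 54 mm across, 18 mm high, on the desk in front of the rack; origin at the centre of its underside. Bystander.
- screwdriver: Loose red screwdriver, 143 mm long along its y, 11 mm high, lying in front of the rack; origin at its underside. Bystander.
- spacer_ring: Loose small bright ring, 26 mm across, 8 mm high, beyond the stand; origin at the centre of its underside. Bystander.
- yellow_holder: Yellow upright T-shaped plastic plate, 96 mm tall, 35 to 70 g; origin at its lower end, axes as the grip. From below: blade 5 mm thick, 80 mm wide, 24 mm long (last 4 mm thinned to 2.5 mm); then two shoulders and a plate 5 mm thick, 116 mm wide, 46 mm tall, with pale card and brass ring mark on the front (-x) face; then the grip block.
- lip (a point): Fixed in the rack: middle of the top edge of the front lip, 32 mm above the desk, 11 mm in front of the channel's middle; rack axes. The lip's inner face is upright (x = -4 mm in the rack) up to 26 mm, then flares outward to the front. So the channel is 8 mm wide and open at the top.
Mind the look-alikes: they are no part of the job. Several things have the shape of the yellow_holder; the one meant has the colours described above.

How it is judged:
On the way:
1. the yellow holder is lifted clear out of its slot (height (world z) of yellow_holder_grip above 0.115 m and contact force between yellow_holder and stand below 0.5 N), for 0.1 s.
At the end, for the whole second after the job is handed in: The yellow holder stands in the channel behind the lip, label to the front, at most 2.5 mm above home (6 mm across, 10 mm along, 0.15 rad), at rest, clip down over 7 mm, pressing on the rack with over 3 N and still touched by the fingers; the grey holder within 15 mm of its place (z of yellow_holder_grip in the frame of home between -0.004 and 0.0025 m and x of yellow_holder_grip in the frame of home between -0.006 and 0.006 m and y of yellow_holder_grip in the frame of home between -0.01 and 0.01 m and y of yellow_holder_left in the frame of home above 0.03 m and angle between yellow_holder_grip's own z axis and vertical below 0.15 rad and angle between the y axis of yellow_holder_grip and the y axis of home, either way round below 0.15 rad and value of joint clip above 0.007 m and contact force between yellow_holder and rack above 3 N and contact force between the fingers and yellow_holder above 1 N and linear speed of yellow_holder below 0.01 m/s and distance of grey_holder_grip from where it was at the start of the episode below 0.015 m); the arm keeps its last pose, push and grip.
It fails at once if the yellow holder is pushed against the rack or its clip with more than 30 N (contact force between yellow_holder and rack above 30 N).
It fails at once if the grey holder is moved by more than 15 mm (distance of grey_holder_grip from where it was at the start of the episode above 0.015 m).
It fails at once if the ring gauge is moved by more than 20 mm (distance of ring_gauge from where it was at the start of the episode above 0.02 m).
It fails at once if the screwdriver is moved by more than 20 mm (distance of screwdriver from where it was at the start of the episode above 0.02 m).
It fails at once if the loose ring is moved by more than 20 mm (distance of spacer_ring from where it was at the start of the episode above 0.02 m).
It also fails if it takes over 38 s, if anything falls off the work surface, if the arm or the gripper's body presses on something with over 40 N, if the wrist force passes 120 N, or if a joint passes its speed limit or range.

## Robot

A 7-joint arm with a two-finger parallel gripper is mounted at the origin on a cart in front of the work surface, level with it; the furniture and walls round the work are solid. World frame = base frame: x ahead of the robot, y to its left, z up, the work surface at z = 0. Lengths are in m, angles in rad, forces in N, time in s.
With the tool pointing down it reaches from about 0.425 to 0.875 m from the base axis. Payload 4.7 kg.
Tool frame: the origin (TCP) lies midway between the tips of the shut fingers; the grasp point (between the pads) lies 19 mm behind it; x points along the fingers, z is the direction in which the jaws open and shut, and the axes are right-handed (so a half turn about x gives the same grasp; the last joint's range is limited). The gripper opens to 87 mm and grips with 3 to 60 N. Pads are 19 mm wide; open, the fingers measure 117 mm over their backs; the gripper's body (75 mm by 190 mm) begins 51 mm behind the grasp point.
Start: joints at [-1.144, 0.321, -0.07, 1.45, 0.023, 1.371, -0.057], TCP at [0.261, 0.595, 0.223] pointing down, gripper open.
Joint ranges: [-2.86, 2.86], [-0.3, 2.09], [-1.38, 1.24], [0.06, 2.45], [-1.56, 4.7], [0.09, 2.05], [-2.69, 2.69]. Speed limits (rad/s): [2.57, 2.57, 3.14, 3.14, 3.14, 3.14, 3.14].

## Interface

Orientations are given as a rotation vector (axis times angle).
In Python, from bench import ctrl, vision, close_job gives the robot as it stands. The module is installed in compiled form; this text tells all that it offers.
- The arm moves only by the tool servo_tool, never from a script. Its argument "commands" is a list that holds one entry, the list of rows, each a list of 7 numbers: the turn, a rotation vector about the tool's x, y, z in degrees, then the shift along the tool's x, y, z in mm, then the finger opening in mm, from 0 to 87. In form: [[[wx, wy, wz, x, y, z, grip], ...]]. A call has 1 to 5 rows; each row is the pose to reach, as a shift and turn from the pose commanded when the call began, along the tool's axes at that moment; what a row does not reach only later rows make up. A row lasts 1/8 s, in which the tool goes at most 62.5 mm and 10.7 degrees, less where a joint would pass 70% of its speed; a pose out of reach is approached as far as the arm can. A call with a gripper value outside its range is refused whole. The fingers move at their own pace and stop on an object; "newtons" is the grip in N (left out, the last holds). Time passes only in rows, so rows that repeat a pose let the fingers close. It gives the time, the measured TCP pose, the force and the opening at its end, in the units of the state.
- ctrl.get_state(): the state, without advancing time (a new reading comes with each control period).
- vision.get_image(name): name is "side" or "top" or "wrist"; returns the picture (420x560x3 uint8, red, green, blue); there is no depth.
- vision.camera_info(name): a dict with "fov_y" (degrees; the focal length in pixels is half the picture's height over the tangent of half this angle, whatever the lens; pixels are square), "cx", "cy" (the principal point, pixels), "pose" (4x4, takes a point from camera to world coordinates). Camera axes: x right, y down, z forward; pixel columns grow to the right and rows downward; lengths in m; the calibration is good to about 2 mm. The wrist camera is an equidistant fisheye: a pixel r from the principal point sees the ray r / f radians off the axis. A picture is of the moment at which its call begins: read the wrist's pose just before it. camera_info takes no time and is no camera call; for the wrist camera it gives the pose at the moment of the call.
- close_job(): hands the job in, once; it reports no verdict.
The state is a dict: "time": time; "joint_positions": joint angles; "qd": joint speeds; "joint_torque": joint torques, N m; "position": TCP position; "tool_rot": TCP orientation; "ft_force": force on the tool from outside, world axes, zero at the start; "torque": the same for the moment, N m; "grip_width": opening from 0.0 (shut) to 1.0 (fully open).
Only numpy, scipy, OpenCV 4.12 (cv2) and the standard library are available. Lean on these libraries where they do the work, as an engineer would, in place of code of your own. Each camera call takes 0.05 s, during which the arm holds its last target. There are 200 camera calls.

## Working session

There is one attempt and no reset: what is moved stays moved. The work goes in short steps, Python scripts to look and compute and a tool call to move; the robot and the scene stay as the last step left them, time stands still between calls to the robot, and variables do not carry over. Pictures are saved under pics/ and viewed, about 8 in all and at most 12, crops included, and the job is handed in when it is done.

Besides the shell and the picture viewer there is one more tool, called after "Call:" in YAML: its name, and indented under it one key for each argument. servo_tool: Moves the arm, as the interface text tells. Its arguments: {"type":"object","properties":{"commands":{"type":"array"},"newtons":{"type":"number"}},"required":["commands"]}

```bash
mkdir -p pics; python3 - <<'E'
from bench import ctrl, vision
import cv2,numpy as np
s=ctrl.get_state();print({k:np.round(v,3) for k,v in s.items()})
for n in ("side","top","wrist"):
    i=vision.camera_info(n);print(n,i["fov_y"],i["cx"],i["cy"],np.round(i["pose"],4).tolist())
    im=vision.get_image(n);cv2.imwrite(f"pics/{n}0.png",im[:,:,::-1])
E
```

```text
{'time': np.float64(0.0), 'joint_positions': array([-1.144,  0.322, -0.07 ,  1.452,  0.023,  1.371, -0.057]), 'qd': array([ 0.001, -0.001,  0.001, -0.001, -0.002,  0.001,  0.002]), 'joint_torque': array([ 0.0000e+00, -4.9129e+01, -4.0400e-01, -3.1253e+01, -6.4000e-02,
        4.3000e-02,  0.0000e+00]), 'position': array([0.261, 0.595, 0.221]), 'tool_rot': array([-0.901,  1.378,  0.899]), 'ft_force': array([ 0.227, -1.085, -0.1  ]), 'torque': array([ 0.012,  0.074, -0.003]), 'grip_width': np.float64(0.998)}
side 54.64156848323749 277.76112578145654 210.93576296040303 [[-0.9181, -0.2356, 0.3188, 0.152], [-0.3958, 0.5897, -0.704, 0.9592], [-0.0221, -0.7725, -0.6346, 0.8416], [0.0, 0.0, 0.0, 1.0]]
top 47.432827702909485 273.65381210578107 210.6120973780302 [[0.018, -0.9714, 0.2367, 0.1558], [-0.9998, -0.0178, 0.003, 0.132], [0.0013, -0.2367, -0.9716, 1.6022], [0.0, 0.0, 0.0, 1.0]]
wrist 65.70646984690485 282.39850537513377 207.4403849521685 [[0.4009, 0.8734, 0.2766, 0.1847], [0.9161, -0.3815, -0.1234, 0.6285], [-0.0023, 0.3028, -0.953, 0.3837], [0.0, 0.0, 0.0, 1.0]]
```

View pics/top0.png

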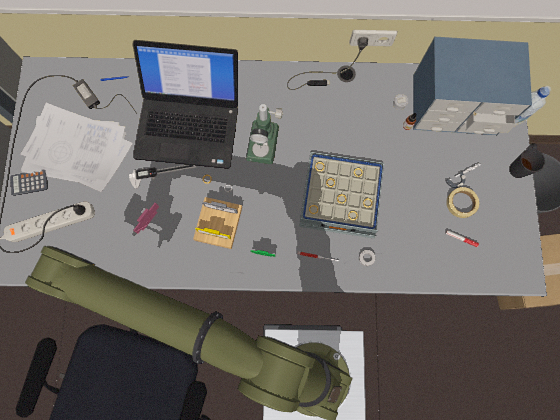

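View pics/side0.png

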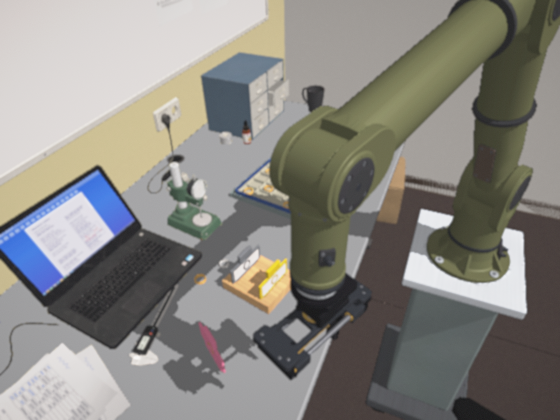

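The top view shows the stand at (218,222): the yellow holder is in the near slot at (213,233) and the grey one in the far slot at (222,208). The rack is at (343,192). Next I'll enlarge both and measure.

```bash
cat > h.py <<'E'
import cv2,numpy as np
from bench import ctrl,vision
from scipy.spatial.transform import Rotation as R
def ray(n,uv,info=None):
    i=info or vision.camera_info(n);f=210/np.tan(np.radians(i["fov_y"])/2);P=np.array(i["pose"])
    d=(np.array(uv,float)-[i["cx"],i["cy"]])/f
    if n=="wrist":
        r=np.hypot(*d)+1e-12;v=np.r_[d/r*np.sin(r),np.cos(r)]
    else: v=np.r_[d,1]
    return P[:3,3],P[:3,:3]@v
def onz(n,uv,z,info=None):
    o,d=ray(n,uv,info);return o+d*(z-o[2])/d[2]
def proj(n,p,info=None):
    i=info or vision.camera_info(n);f=210/np.tan(np.radians(i["fov_y"])/2);P=np.array(i["pose"])
    c=P[:3,:3].T@(np.array(p)-P[:3,3])
    if n=="wrist":
        h=np.hypot(c[0],c[1]);k=np.arctan2(h,c[2])/h;return f*k*c[:2]+[i["cx"],i["cy"]]
    return f*c[:2]/c[2]+[i["cx"],i["cy"]]
E
python3 - <<'E'
from h import *
im=cv2.imread("pics/top0.png")
a=cv2.resize(im[185:260,180:255],None,fx=8,fy=8,interpolation=cv2.INTER_CUBIC)[:600,:400]
a=cv2.resize(im[190:255,185:250],(400,400),interpolation=cv2.INTER_CUBIC)
b=cv2.resize(im[145:275,295:395],(400,520),interpolation=cv2.INTER_CUBIC)
c=np.zeros((520,800,3),np.uint8);c[:400,:400]=a;c[:,400:]=b
cv2.imwrite("pics/c1.png",c)
hsv=cv2.cvtColor(im,cv2.COLOR_BGR2HSV)
y=cv2.inRange(hsv[190:255,185:250],(24,180,150),(34,255,255))
pts=np.argwhere(y)[:,::-1]+[185,190];r=cv2.minAreaRect(pts.astype(np.float32));print("yellow",r)
for p in cv2.boxPoints(r):print(onz("top",p,.1))
b=cv2.inRange(hsv[145:245,295:395],(100,80,30),(125,255,200))
b=cv2.morphologyEx(b,cv2.MORPH_OPEN,np.ones((2,2)))
pts=np.argwhere(b)[:,::-1]+[295,145];r=cv2.minAreaRect(pts.astype(np.float32));print("blue",r)
for p in cv2.boxPoints(r):print(p,onz("top",p,.03))
print("ring",onz("top",(367,257),.009),"screw",onz("top",(319,257),.005))
E
```

```text
yellow ((212.8529815673828, 231.58824157714844), (34.440059661865234, 4.6081767082214355), 14.03624439239502)
[0.45446348 0.38548048 0.1       ]
[0.46914457 0.38272359 0.1       ]
[0.44384405 0.27442476 0.1       ]
[0.42928018 0.27741402 0.1       ]
blue ((344.0623474121094, 192.0843505859375), (73.42852020263672, 65.41814422607422), 8.530765533447266)
[302.9022  218.98534] [0.51160869 0.03774648 0.03      ]
[312.60635 154.29094] [0.74336362 0.00474795 0.03      ]
[385.2225  165.18336] [ 0.70800937 -0.24691396  0.03      ]
[375.51834 229.87776] [ 0.47863785 -0.20586316  0.03      ]
ring [ 0.38969259 -0.17881628  0.009     ] screw [ 0.3873383 -0.0183025  0.005    ]
```

View pics/c1.png

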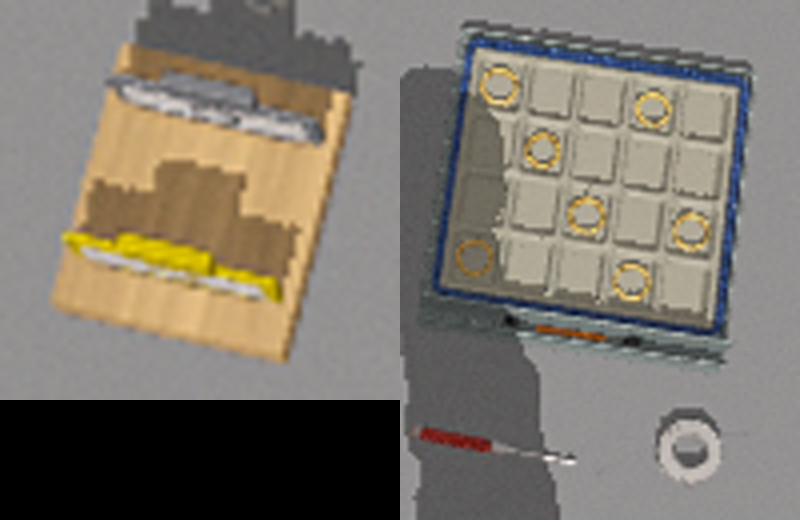

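Candidates are the yellow T-plate at (213,232), with its pale card facing the desk edge (-x), and the grey look-alike at (222,208). The yellow one fits the description. Next I'll measure the rack channel and the relative move to a point above the yellow grip.

```bash
cat >> h.py <<'E'
def rel(target,yaw):
    """rows to take: tool x down, tool z = +-(cos yaw, sin yaw). from measured pose"""
    s=ctrl.get_state();T=R.from_rotvec(s["tool_rot"]);best=None
    for sg in (1,-1):
        z=sg*np.array([np.cos(yaw),np.sin(yaw),0]);x=np.array([0,0,-1.]);G=R.from_matrix(np.c_[x,np.cross(z,x),z])
        w=(T.inv()*G).as_rotvec(degrees=True)
        if best is None or np.linalg.norm(w)<np.linalg.norm(best): best=w
    d=T.inv().apply(np.array(target)-s["position"])*1000
    print("t",s["time"],"rot",np.round(best,2),"shift",np.round(d,1),"pos",np.round(s["position"],4),"F",np.round(s["ft_force"],2),"g",s["grip_width"], "j7",round(s["joint_positions"][6],2))
E
python3 - <<'E'
from h import *
im=cv2.imread("pics/top0.png");hsv=cv2.cvtColor(im,cv2.COLOR_BGR2HSV)
o=cv2.inRange(hsv,(5,150,80),(17,255,255))[220:240,300:390]
p=np.argwhere(o)[:,::-1]+[300,220];r=cv2.minAreaRect(p.astype(np.float32));print(r,len(p),p.mean(0));q=onz("top",p.mean(0),.016);print("clip",q)
e=[onz("top",u,.03) for u in((295+110/4,145+320/4),(295+232/4,145+342/4))];print("cheeks",e,np.mean(e,0),np.degrees(np.arctan2(-(e[0]-e[1])[0],(e[0]-e[1])[1])))
print(R.from_rotvec(ctrl.get_state()["tool_rot"]).as_matrix().round(2))
rel([.452,.331,.20],np.radians(-13.1))
E
```

```text
((336.9653015136719, 227.7254180908203), (16.270118713378906, 1.2924860715866089), 8.746162414550781) 24 [336.875      227.70833333]
clip [ 0.48660953 -0.07823675  0.016     ]
cheeks [array([ 0.49209655, -0.02818974,  0.03      ]), array([ 0.47512796, -0.13030521,  0.03      ])] [ 0.48361226 -0.07924748  0.03      ] -9.43466992476984
[[-0.   -0.92  0.4 ]
 [-0.    0.4   0.92]
 [-1.   -0.   -0.  ]]
t 0.15 rot [ 7.945e+01 -7.000e-02  6.000e-02] shift [  22.  -281.2 -165. ] pos [0.2606 0.595  0.2217] F [ 0.55  0.17 -0.1 ] g 0.9944870401005867 j7 -0.06
```

Call:
servo_tool:
  commands:
    - [[10, 0, 0, 0, -35, -20, 87], [20, 0, 0, 0, -70, -41, 87], [30, 0, 0, 0, -105, -62, 87], [40, 0, 0, 0, -140, -82, 87], [50, 0, 0, 0, -176, -103, 87]]

```text
time: 0.78
position: [0.3812, 0.4292, 0.2223]
tool_rot: [-0.22, 1.56, 0.22]
ft_force: [0.4, 0.9, 0.1]
grip_width: 1.003
```

```bash
python3 -c "
from h import *
rel([.452,.331,.20],np.radians(-13.1))"
```

```text
t 0.775 rot [ 2.913e+01 -1.000e-02  1.000e-02] shift [  22.3 -114.    40.9] pos [0.3812 0.4292 0.2223] F [0.44 0.91 0.06] g 1.0033152449193832 j7 -0.59
```

Call:
servo_tool:
  commands:
    - [[9.7, 0, 0, 0, -38, 13, 87], [19.4, 0, 0, 0, -76, 27, 87], [29.1, 0, 0, 0, -114, 41, 60], [29.1, 0, 0, 0, -114, 41, 60], [29.1, 0, 0, 0, -114, 41, 60]]

```text
time: 1.4
position: [0.4516, 0.3331, 0.2224]
tool_rot: [0.174, 1.565, -0.174]
ft_force: [-0.5, 0.3, 0.1]
grip_width: 0.75
```

```bash
python3 - <<'E'
from h import *
rel([.452,.331,.20],np.radians(-13.1))
i=vision.camera_info("wrist");im=vision.get_image("wrist")[:,:,::-1].copy();cv2.imwrite("pics/w1.png",im)
np.save("w1.npy",i)
E
```

```text
t 1.4 rot [ 0.42 -0.05 -0.01] shift [22.4 -2.   0.9] pos [0.4516 0.3331 0.2224] F [-0.55  0.26  0.07] g 0.7504176587214747 j7 -0.88
```

View pics/w1.png

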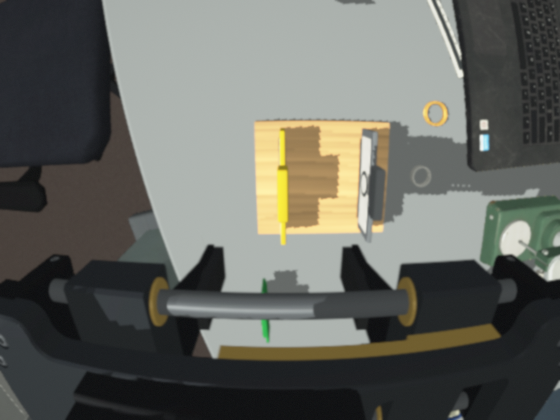

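The wrist view shows the yellow grip block at about (283,195), the stand at (255–390, 120–235), and the grey holder at (370,185). Both are undisturbed.

```bash
python3 - <<'E'
from h import *
im=cv2.imread("pics/w1.png");i=np.load("w1.npy",allow_pickle=True).item()
hsv=cv2.cvtColor(im,cv2.COLOR_BGR2HSV)
y=cv2.inRange(hsv,(24,150,100),(34,255,255));y[:, :240]=0;y[:,320:]=0;y[260:]=0
for r in range(124,248,4):
    x=np.flatnonzero(y[r]);print(r,(x.min(),x.max(),hsv[r,x.min():x.max()+1,2].tolist()) if len(x) else None)
# stand
w=cv2.inRange(hsv,(10,60,60),(23,200,255));w[:100]=0;w[245:]=0;w[:,:240]=0;w[:,400:]=0
c=max(cv2.findContours(w|y,0,2)[0],key=cv2.contourArea);r=cv2.minAreaRect(c);print(r)
B=[onz("wrist",p,.03,i) for p in cv2.boxPoints(r)];print(np.round(B,4),np.mean(B,0))
E
```

```text
124 None
128 None
132 (np.int64(280), np.int64(284), [247, 247, 245, 235, 203])
136 (np.int64(280), np.int64(284), [248, 250, 248, 240, 212])
140 (np.int64(281), np.int64(284), [250, 248, 240, 214])
144 (np.int64(280), np.int64(284), [248, 250, 248, 241, 215])
148 (np.int64(281), np.int64(284), [250, 248, 241, 218])
152 (np.int64(280), np.int64(284), [249, 250, 248, 242, 220])
156 (np.int64(281), np.int64(284), [250, 248, 242, 223])
160 (np.int64(281), np.int64(284), [250, 249, 243, 223])
164 (np.int64(281), np.int64(284), [243, 240, 233, 212])
168 (np.int64(278), np.int64(286), [190, 156, 144, 142, 142, 141, 141, 140, 139])
172 (np.int64(278), np.int64(287), [249, 249, 248, 247, 247, 246, 245, 241, 227, 192])
176 (np.int64(277), np.int64(287), [249, 250, 250, 250, 249, 249, 248, 247, 243, 229, 194])
180 (np.int64(277), np.int64(287), [249, 250, 250, 250, 249, 249, 248, 247, 243, 230, 196])
184 (np.int64(278), np.int64(287), [250, 250, 250, 249, 249, 248, 247, 244, 231, 198])
188 (np.int64(278), np.int64(287), [250, 251, 250, 249, 249, 248, 247, 243, 231, 199])
192 (np.int64(278), np
[... 423 characters left out ...]
t64(278), np.int64(287), [250, 251, 249, 249, 248, 247, 245, 243, 234, 204])
216 (np.int64(278), np.int64(287), [249, 250, 250, 249, 248, 247, 245, 243, 234, 205])
220 (np.int64(278), np.int64(287), [250, 250, 249, 247, 246, 245, 244, 240, 231, 204])
224 (np.int64(282), np.int64(285), [250, 246, 236, 207])
228 (np.int64(282), np.int64(285), [250, 246, 237, 221])
232 (np.int64(282), np.int64(284), [250, 246, 239])
236 (np.int64(282), np.int64(284), [247, 246, 237])
240 (np.int64(282), np.int64(284), [246, 246, 238])
244 None
((321.5, 181.5), (123.0, 135.0), 90.0)
[[0.4374 0.4079 0.03  ]
 [0.5841 0.3783 0.03  ]
 [0.5641 0.2305 0.03  ]
 [0.4027 0.2683 0.03  ]] [0.49706422 0.32125087 0.03      ]
```

```bash
python3 - <<'E'
from h import *
i=np.load("w1.npy",allow_pickle=True).item()
a=onz("wrist",(282.6,169.5),.102,i);b=onz("wrist",(283.0,222),.102,i);d=a-b
print(a,b,np.linalg.norm(d),"mid",(a+b)/2)
print("yaw grip",np.degrees(np.arctan2(-d[0],d[1])))
a2=onz("wrist",(282.5,131),.076,i);b2=onz("wrist",(283.5,242),.076,i);d2=a2-b2
print("plate",np.linalg.norm(d2),(a2+b2)/2,np.degrees(np.arctan2(-d2[0],d2[1])))
m=(a+b)/2
rel([m[0],m[1],.070],np.arctan2(-d[0],d[1]))
E
```

```text
[0.45866015 0.36103556 0.102     ] [0.44821402 0.31283843 0.102     ] 0.049316175822441626 mid [0.45343708 0.33693699 0.102     ]
yaw grip -12.22900543070461
plate 0.11317143461803741 [0.45368119 0.33712719 0.076     ] -12.140573252142495
t 1.45 rot [-0.38 -0.05 -0.01] shift [152.3   3.6   1.6] pos [0.4512 0.3337 0.2223] F [-0.54 -0.62 -1.22] g 0.7294262190962568 j7 -0.88
```

Call:
servo_tool:
  commands:
    - [[-0.4, 0, 0, 45, 3.6, 1.6, 50], [-0.4, 0, 0, 90, 3.6, 1.6, 45], [-0.4, 0, 0, 125, 3.6, 1.6, 45], [-0.4, 0, 0, 152, 3.6, 1.6, 45], [-0.4, 0, 0, 152, 3.6, 1.6, 45]]
  newtons: 30

```text
time: 2.08
position: [0.4519, 0.3358, 0.0682]
tool_rot: [0.164, 1.568, -0.17]
ft_force: [-0.6, 0.3, -0.1]
grip_width: 0.521
```

```bash
python3 - <<'E'
from h import *
rel([.4534,.3369,.070],np.radians(-12.2))
i=vision.camera_info("wrist");im=vision.get_image("wrist")[:,:,::-1].copy();cv2.imwrite("pics/w2.png",im)
np.save("w2.npy",i)
E
```

```text
t 2.075 rot [ 0.01 -0.19  0.23] shift [-1.8  1.4  1.2] pos [0.4519 0.3358 0.0682] F [-0.57  0.31 -0.07] g 0.5205986928531551 j7 -0.84
```

View pics/w2.png

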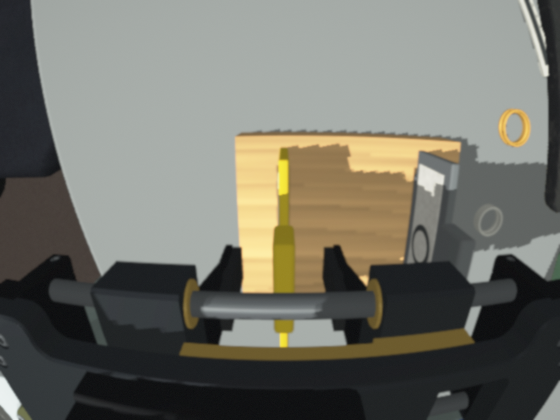

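The block at (284,280) sits centred between the fingertips at (232,270) and (335,270), and the grey holder is clear of the right finger. I'll close and lift.

Call:
servo_tool:
  commands:
    - [[0, 0, 0, 0, 0, 0, 20], [0, 0, 0, 0, 0, 0, 5], [0, 0, 0, 0, 0, 0, 0], [0, 0, 0, 0, 0, 0, 0], [0, 0, 0, 0, 0, 0, 0]]
  newtons: 35

```text
time: 2.75
position: [0.4542, 0.336, 0.0709]
tool_rot: [0.169, 1.565, -0.169]
ft_force: [-1.5, -0.1, 2.2]
grip_width: 0.111
```

Call:
servo_tool:
  commands:
    - [[0, 0, 0, 0, 0, 0, 0], [0, 0, 0, -10, 0, 0, 0], [0, 0, 0, -30, 0, 0, 0], [0, 0, 0, -65, 0, 0, 0], [0, 0, 0, -105, 0, 0, 0]]
  newtons: 35

```text
time: 3.38
position: [0.4545, 0.3353, 0.1765]
tool_rot: [0.169, 1.564, -0.17]
ft_force: [0.4, 1.1, -0.2]
grip_width: 0.115
```

```bash
python3 - <<'E'
from h import *
# waypoint: above rack, set back in -x a little to allow the wrist view
rel([.4851,-.0787,.19],np.radians(-8.8))
E
```

```text
t 3.375 rot [-3.58  0.    0.04] shift [ -13.2 -397.8  118.6] pos [0.4545 0.3353 0.1765] F [ 0.38  1.14 -0.17] g 0.1150777136816956 j7 -0.86
```

Lifted: the grip stays at about 0.115 of full opening (10 mm) and the TCP is at z 0.177. I'll fly past the channel so that the wrist camera is above it.

Call:
servo_tool:
  commands:
    - [[-0.5, 0, 0, -5, -50, 15, 0], [-1, 0, 0, -13, -105, 30, 0], [-1.5, 0, 0, -13, -162, 48, 0], [-2.2, 0, 0, -13, -218, 65, 0], [-2.8, 0, 0, -13, -275, 82, 0]]

```text
time: 4.0
position: [0.4761, 0.0475, 0.1893]
tool_rot: [0.131, 1.565, -0.13]
ft_force: [0.3, -0.1, -1.0]
grip_width: 0.113
```

Call:
servo_tool:
  commands:
    - [[-0.3, 0, 0, 0, -57, 17, 0], [-0.6, 0, 0, 0, -112, 32, 0], [-0.8, 0, 0, 0, -168, 38, 0], [-0.8, 0, 0, 0, -200, 40, 0], [-0.8, 0, 0, 0, -208, 40, 0]]

```text
time: 4.62
position: [0.4802, -0.1649, 0.1891]
tool_rot: [0.123, 1.566, -0.124]
ft_force: [0.4, 0.9, -0.8]
grip_width: 0.115
```

Call:
servo_tool:
  commands:
    - [[0, 0, 0, 0, 0, 0, 0], [0, 0, 0, 0, 0, 0, 0]]

```text
time: 4.88
position: [0.4812, -0.1602, 0.1885]
tool_rot: [0.118, 1.568, -0.117]
ft_force: [0.4, 0.6, 0.2]
grip_width: 0.114
```

```bash
python3 - <<'E'
from h import *
rel([.4851,-.0787,.19],np.radians(-8.8))
i=vision.camera_info("wrist");im=vision.get_image("wrist")[:,:,::-1].copy();cv2.imwrite("pics/w3.png",im)
np.save("w3.npy",i);print(proj("wrist",[.4851,-.0787,.03],i))
E
```

```text
t 4.875 rot [ 0.21 -0.   -0.04] shift [-1.4 81.1 -8.3] pos [ 0.4812 -0.1602  0.1885] F [0.45 0.64 0.16] g 0.11438029826559856 j7 0.14
[273.26491097 109.724356  ]
```

View pics/w3.png

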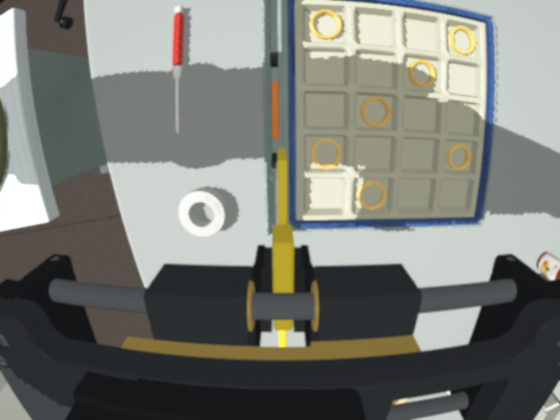

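Clear view: the orange clip is at (275,110), the black cheeks at (275,60) and (275,158), and the held holder at (284,280). The ring gauge at (203,212) and the screwdriver at (178,65) are both to the left, clear of the insertion.

```bash
python3 - <<'E'
from h import *
im=cv2.imread("pics/w3.png");i=np.load("w3.npy",allow_pickle=True).item()
hsv=cv2.cvtColor(im,cv2.COLOR_BGR2HSV)
o=cv2.inRange(hsv,(5,150,80),(16,255,255));o[:,:262]=0;o[:,285:]=0;o[:70]=0;o[150:]=0
p=np.argwhere(o)[:,::-1];print("orange",p.min(0),p.max(0))
L=[]
for r in range(p[:,1].min()+2,p[:,1].max()-1,6):
    x=p[p[:,1]==r,0];L.append([(x.min()+x.max())/2,r,x.min(),x.max()])
L=np.array(L);print(L.tolist())
k=np.polyfit(L[:,1],L[:,0],1);r0,r1=p[:,1].min()-.5,p[:,1].max()+.5
a,b=[onz("wrist",(np.polyval(k,r),r),.016,i) for r in(r0,r1)];d=a-b
print("clip",a,b,np.linalg.norm(d),"mid",(a+b)/2,"yaw",np.degrees(np.arctan2(-d[0],d[1])))
for r in (52,58,62,100,156,160,163): print(r,im[r,262:300].mean(1).astype(int).tolist())
y=cv2.inRange(hsv,(22,150,50),(34,255,255));y[:,:265]=0;y[:,300:]=0
for r in (155,165,180,195,210,222,224,226,228,230,240,260,318,324,328,330,332,335,345):
    x=np.flatnonzero(y[r]);print(r,(x.min(),x.max()) if len(x) else None)
print(np.flatnonzero(y.any(1)).min())
E
```

```text
orange [272  82] [277 138]
[[274.0, 84.0, 272.0, 276.0], [274.0, 90.0, 272.0, 276.0], [274.0, 96.0, 272.0, 276.0], [274.5, 102.0, 272.0, 277.0], [275.0, 108.0, 273.0, 277.0], [275.0, 114.0, 273.0, 277.0], [275.0, 120.0, 273.0, 277.0], [275.0, 126.0, 273.0, 277.0], [275.0, 132.0, 273.0, 277.0]]
clip [ 0.48972964 -0.05006903  0.016     ] [ 0.48232127 -0.10845903  0.016     ] 0.05885810312841845 mid [ 0.48602545 -0.07926403  0.016     ] yaw -7.230904449095918
52 [204, 191, 161, 129, 111, 108, 109, 106, 90, 80, 80, 80, 80, 80, 81, 91, 115, 133, 137, 128, 116, 114, 116, 117, 113, 103, 92, 83, 78, 71, 62, 62, 86, 116, 134, 141, 142, 142]
58 [199, 177, 144, 118, 108, 106, 103, 91, 64, 43, 39, 40, 39, 39, 45, 64, 92, 110, 115, 114, 111, 114, 116, 116, 113, 104, 90, 81, 76, 72, 63, 60, 83, 114, 133, 141, 143, 142]
62 [181, 154, 128, 112, 105, 104, 102, 91, 65, 42, 35, 35, 35, 35, 41, 64, 94, 110, 115, 113, 113, 114, 117, 117, 114, 104, 90, 81, 77, 72, 64, 60, 83, 114, 133, 140, 141, 142]
100 [117, 112, 109, 107, 104, 102, 101, 100, 97, 102, 109, 112, 112, 111, 113, 114, 115, 116, 117, 116, 11
[... 568 characters left out ...]
18, 105, 84, 73, 77, 81, 83, 90, 105, 125, 137, 141, 141]
155 (np.int64(276), np.int64(285))
165 (np.int64(278), np.int64(286))
180 (np.int64(278), np.int64(286))
195 (np.int64(278), np.int64(286))
210 (np.int64(278), np.int64(286))
222 (np.int64(279), np.int64(286))
224 (np.int64(278), np.int64(286))
226 (np.int64(275), np.int64(290))
228 (np.int64(274), np.int64(291))
230 (np.int64(273), np.int64(290))
240 (np.int64(273), np.int64(291))
260 (np.int64(272), np.int64(294))
318 None
324 (np.int64(275), np.int64(291))
328 (np.int64(276), np.int64(290))
330 (np.int64(279), np.int64(285))
332 (np.int64(280), np.int64(285))
335 (np.int64(280), np.int64(285))
345 (np.int64(280), np.int64(285))
149
```

```bash
python3 - <<'E'
from h import *
i=np.load("w3.npy",allow_pickle=True).item()
def yw(d):return np.degrees(np.arctan2(-d[0],d[1]))
a=onz("wrist",(274,59.5),.03,i);b=onz("wrist",(274.2,158),.03,i);print("cheeks",np.linalg.norm(a-b),(a+b)/2,yw(a-b))
s=ctrl.get_state();T=R.from_rotvec(s["tool_rot"]).as_matrix();P=s["position"];print("tool yaw",np.degrees(np.arctan2(T[1,2],T[0,2])),T[:,2])
zt=P[2]+.0311
a=onz("wrist",(282.2,226.5),zt,i);b=onz("wrist",(283,329),zt,i);print("block",np.linalg.norm(a-b),(a+b)/2,yw(a-b))
m=(a+b)/2-P;print("block in tool",T.T@m)
a=onz("wrist",(282,149),zt-.026,i);b=onz("wrist",(282,224),zt-.026,i);print("plate left end",a,"in tool",T.T@(a-P),yw(a-b))
rel([.4862,-.0793,.165],np.radians(-7.9))
E
```

```text
cheeks 0.09791693081271007 [ 0.48598232 -0.07790101  0.03      ] -8.61303373667295
tool yaw -8.577672142623113 [ 9.88814576e-01 -1.49150019e-01 -7.65280634e-05]
block 0.05609663653670644 [ 0.48291327 -0.15519406  0.21958378] -8.174683016657294
block in tool [-0.03109707  0.00530165  0.00100184]
plate left end [ 0.49124429 -0.09767024  0.19358378] in tool [-0.00506398  0.06340981  0.00066198] -8.592417001030332
t 4.925 rot [-0.68 -0.   -0.03] shift [23.5 80.8 -7.1] pos [ 0.4811 -0.1603  0.1885] F [-0.19  0.77 -0.32] g 0.11385608739348613 j7 0.14
```

```bash
python3 -c "
from h import *
rel([.4846,-.0811,.125],np.radians(-8.5))"
```

```text
t 4.925 rot [-0.08 -0.   -0.03] shift [63.5 78.8 -8.4] pos [ 0.4811 -0.1603  0.1885] F [-0.19  0.77 -0.32] g 0.11385608739348613 j7 0.14
```

Call:
servo_tool:
  commands:
    - [[0, 0, 0, 0, 25, -2.5, 0], [0, 0, 0, 15, 55, -5.5, 0], [0, 0, 0, 40, 78.8, -8.4, 0], [0, 0, 0, 60, 78.8, -8.4, 0], [0, 0, 0, 63.5, 78.8, -8.4, 0]]

```text
time: 5.55
position: [0.4835, -0.0816, 0.1239]
tool_rot: [0.118, 1.57, -0.118]
ft_force: [-0.5, -1.1, -0.5]
grip_width: 0.109
```

Call:
servo_tool:
  commands:
    - [[0, 0, 0, 0, 0, 0, 0], [0, 0, 0, 0, 0, 0, 0]]

```text
time: 5.8
position: [0.4851, -0.0832, 0.126]
tool_rot: [0.12, 1.566, -0.12]
ft_force: [0.2, -0.2, 0.2]
grip_width: 0.118
```

```bash
python3 - <<'E'
from h import *
rel([.4846,-.0811,.125],np.radians(-8.5))
i=vision.camera_info("wrist");im=vision.get_image("wrist")[:,:,::-1].copy()
rel([.4846,-.0811,.125],np.radians(-8.5))
np.save("w4.npy",i);cv2.imwrite("pics/w4.png",im)
a=cv2.resize(im[0:240,200:360],(400,600),interpolation=cv2.INTER_CUBIC)
t=vision.get_image("side")[:,:,::-1];cv2.imwrite("pics/s4.png",t)
c=np.c_[a,cv2.resize(t[130:250,220:300],(400,600),interpolation=cv2.INTER_CUBIC)]
cv2.imwrite("pics/c4.png",c)
E
```

```text
t 5.8 rot [-0.27  0.1  -0.02] shift [ 1.   2.  -0.8] pos [ 0.4851 -0.0832  0.126 ] F [ 0.18 -0.24  0.22] g 0.11808022337105593 j7 -0.0
t 5.85 rot [-0.27  0.1  -0.03] shift [ 1.   2.  -0.8] pos [ 0.4851 -0.0832  0.126 ] F [-0.41  0.77 -0.37] g 0.11138299523614416 j7 -0.0Traceback (most recent call last):
  File "<stdin>", line 9, in <module>
cv2.error: OpenCV(4.12.0) /io/opencv/modules/imgcodecs/src/loadsave.cpp:1058: error: (-215:Assertion failed) image.channels() == 1 || image.channels() == 3 || image.channels() == 4 in function 'imwrite_'
```

```bash
python3 - <<'E'
import cv2
im=cv2.imread("pics/w4.png");t=cv2.imread("pics/s4.png")
a=cv2.resize(im[0:240,200:360],(400,600),interpolation=cv2.INTER_CUBIC)
cv2.imwrite("pics/c4.png",cv2.hconcat([a,cv2.resize(t[130:250,220:300],(400,600),interpolation=cv2.INTER_CUBIC)]))
E
```

```text
(no output)
```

View pics/c4.png

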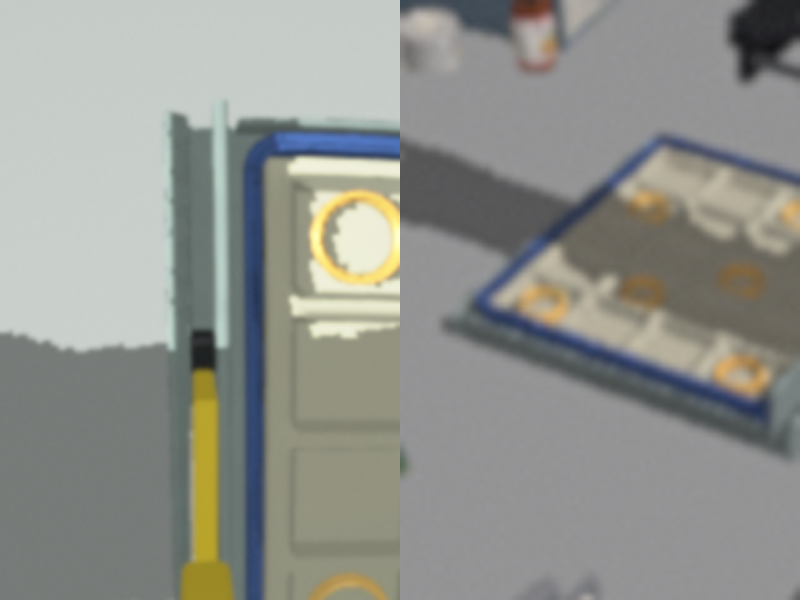

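The wrist view shows the black cheek at about (281,132–148) directly ahead of the yellow plate, whose end is at about (281.6,160), so they are in line across the channel. The side view is blocked by the arm. Now I'll compute the offset.

```bash
python3 - <<'E'
from h import *
im=cv2.imread("pics/w4.png");i=np.load("w4.npy",allow_pickle=True).item();hsv=cv2.cvtColor(im,cv2.COLOR_BGR2HSV)
for r in range(146,166,2): print(r,hsv[r,282].tolist(),end=" ")
print()
for r in (136,140,144): 
    g=im[r].mean(1);x=np.flatnonzero(g[265:300]<70)+265;print("cheek",r,x.min(),x.max())
for r in (170,190,210):
    x=np.flatnonzero((hsv[r,265:300,0]>22)&(hsv[r,265:300,0]<34)&(hsv[r,265:300,1]>150))+265;print("plate",r,x.min(),x.max())
rk=np.radians(-8.4);C,S=np.cos(rk),np.sin(rk);A=np.array([[C,S],[-S,C]])
ch=onz("wrist",(281.2,132.3),.03,i);pl=onz("wrist",(281.6,160),.131,i);pl2=onz("wrist",(281.6,210),.131,i)
print("cheek outer",ch,"plate end",pl,"plate-cheek in rack axes mm",A@(pl-ch)[:2]*1000,"yaw plate",np.degrees(np.arctan2(-(pl-pl2)[0],(pl-pl2)[1])))
E
```

```text
146 [28, 76, 47] 148 [25, 179, 120] 150 [25, 194, 154] 152 [25, 194, 155] 154 [25, 194, 155] 156 [26, 194, 154] 158 [25, 195, 156] 160 [25, 193, 173] 162 [26, 195, 183] 164 [26, 193, 185] 
cheek 136 277 284
cheek 140 276 285
cheek 144 277 285
plate 170 278 286
plate 190 278 286
plate 210 278 286
cheek outer [ 0.4947361  -0.02027788  0.03      ] plate end [ 0.49437281 -0.02603831  0.131     ] plate-cheek in rack axes mm [ 0.48211026 -5.75171017] yaw plate -8.792398054830532
```

Call:
servo_tool:
  commands:
    - [[-0.3, 0, 0, 0, 5, -0.8, 0], [-0.3, 0, 0, 8, 5, -0.8, 0], [-0.3, 0, 0, 17, 5, -0.8, 0], [-0.3, 0, 0, 22, 5, -0.8, 0], [-0.3, 0, 0, 24, 5, -0.8, 0]]

```text
time: 6.52
position: [0.484, -0.0781, 0.1004]
tool_rot: [0.116, 1.569, -0.116]
ft_force: [-0.2, -0.7, -1.0]
grip_width: 0.111
```

Call:
servo_tool:
  commands:
    - [[0, 0, 0, 2, 0, 0, 0], [0, 0, 0, 4, 0, 0, 0], [0, 0, 0, 6, 0, 0, 0], [0, 0, 0, 8, 0, 0, 0], [0, 0, 0, 9, 0, 0, 0]]

```text
time: 7.15
position: [0.4843, -0.0779, 0.092]
tool_rot: [0.116, 1.568, -0.116]
ft_force: [-0.6, -0.2, -0.5]
grip_width: 0.109
```

Call:
servo_tool:
  commands:
    - [[0, 0, 0, 1.5, 0, 0, 0], [0, 0, 0, 3, 0, 0, 0], [0, 0, 0, 4.5, 0, 0, 0], [0, 0, 0, 6, 0, 0, 0], [0, 0, 0, 6, 0, 0, 0]]

```text
time: 7.78
position: [0.4849, -0.0779, 0.0862]
tool_rot: [0.116, 1.567, -0.116]
ft_force: [1.1, 0.0, -0.6]
grip_width: 0.109
```

Call:
servo_tool:
  commands:
    - [[0, 0, 0, 1, 0, 0, 0], [0, 0, 0, 2, 0, 0, 0], [0, 0, 0, 3, 0, 0, 0], [0, 0, 0, 4, 0, 0, 0], [0, 0, 0, 4, 0, 0, 0]]

```text
time: 8.4
position: [0.4845, -0.078, 0.082]
tool_rot: [0.116, 1.567, -0.116]
ft_force: [3.0, -0.0, -0.9]
grip_width: 0.107
```

The lip is nudging the tool with +3 N in x, so I'll move 1 mm inward and continue.

Call:
servo_tool:
  commands:
    - [[0, 0, 0, 0, 0, 1, 0], [0, 0, 0, 1, 0, 1, 0], [0, 0, 0, 2, 0, 1, 0], [0, 0, 0, 3, 0, 1, 0], [0, 0, 0, 3, 0, 1, 0]]

```text
time: 9.02
position: [0.4851, -0.0781, 0.079]
tool_rot: [0.116, 1.568, -0.116]
ft_force: [-0.4, -0.4, 1.7]
grip_width: 0.117
```

Call:
servo_tool:
  commands:
    - [[0, 0, 0, 1, 0, 0, 0], [0, 0, 0, 2, 0, 0, 0], [0, 0, 0, 3, 0, 0, 0], [0, 0, 0, 3, 0, 0, 0]]

```text
time: 9.52
position: [0.4853, -0.0781, 0.076]
tool_rot: [0.116, 1.568, -0.116]
ft_force: [-0.8, -0.5, 4.6]
grip_width: 0.109
```

The clip is engaging as expected, with about 4.6 N at roughly 5 mm of travel.

Call:
servo_tool:
  commands:
    - [[0, 0, 0, 1, 0, 0, 0], [0, 0, 0, 2, 0, 0, 0], [0, 0, 0, 3, 0, 0, 0], [0, 0, 0, 3, 0, 0, 0]]

```text
time: 10.02
position: [0.4854, -0.0781, 0.0731]
tool_rot: [0.116, 1.568, -0.116]
ft_force: [-1.4, 0.3, 4.8]
grip_width: 0.111
```

Call:
servo_tool:
  commands:
    - [[0, 0, 0, 0.5, 0, 0, 0], [0, 0, 0, 1, 0, 0, 0], [0, 0, 0, 1.5, 0, 0, 0], [0, 0, 0, 1.5, 0, 0, 0]]

```text
time: 10.52
position: [0.4854, -0.0781, 0.0717]
tool_rot: [0.116, 1.568, -0.116]
ft_force: [-2.2, 0.2, 6.3]
grip_width: 0.109
```

Call:
servo_tool:
  commands:
    - [[0, 0, 0, 0.5, 0, -0.3, 0], [0, 0, 0, 1, 0, -0.3, 0], [0, 0, 0, 1, 0, -0.3, 0]]

```text
time: 10.9
position: [0.4854, -0.0781, 0.0709]
tool_rot: [0.116, 1.567, -0.116]
ft_force: [-2.1, 0.5, 6.9]
grip_width: 0.111
```

Call:
servo_tool:
  commands:
    - [[0, 0, 0, 0.4, 0, 0, 0], [0, 0, 0, 0.8, 0, 0, 0], [0, 0, 0, 0.8, 0, 0, 0]]

```text
time: 11.28
position: [0.4855, -0.0782, 0.0708]
tool_rot: [0.116, 1.567, -0.116]
ft_force: [-2.9, -0.5, 11.0]
grip_width: 0.114
```

Firm stop at TCP z = 0.0708, the height where the shoulders rest on the cheeks. I'll add a little more press and check by picture.

Call:
servo_tool:
  commands:
    - [[0, 0, 0, 0.4, 0, -0.2, 0], [0, 0, 0, 0.4, 0, -0.2, 0], [0, 0, 0, 0.4, 0, -0.2, 0], [0, 0, 0, 0.4, 0, -0.2, 0]]

```text
time: 11.78
position: [0.4856, -0.0782, 0.0707]
tool_rot: [0.116, 1.567, -0.115]
ft_force: [-2.5, 0.4, 14.0]
grip_width: 0.11
```

```bash
python3 - <<'E'
from h import *
im=vision.get_image("wrist")[:,:,::-1].copy();cv2.imwrite("pics/w5.png",im)
t=vision.get_image("top")[:,:,::-1].copy();cv2.imwrite("pics/t5.png",t)
a=cv2.resize(im[40:280,200:360],(400,600),interpolation=cv2.INTER_CUBIC)
cv2.imwrite("pics/c5.png",cv2.hconcat([a,cv2.resize(t[180:270,200:260],(400,600),interpolation=cv2.INTER_CUBIC)]))
for _ in range(3): s=ctrl.get_state();print(s["time"],s["position"].round(4),s["ft_force"].round(1),s["torque"].round(2),s["grip_width"])
E
```

```text
11.875 [ 0.4856 -0.0782  0.0708] [-3.2 -0.1 14.3] [-0.09  1.1  -0.03] 0.11149483818767907
11.875 [ 0.4856 -0.0782  0.0708] [-3.2 -0.1 14.3] [-0.09  1.1  -0.03] 0.11149483818767907
11.875 [ 0.4856 -0.0782  0.0708] [-3.2 -0.1 14.3] [-0.09  1.1  -0.03] 0.11149483818767907
```

View pics/c5.png

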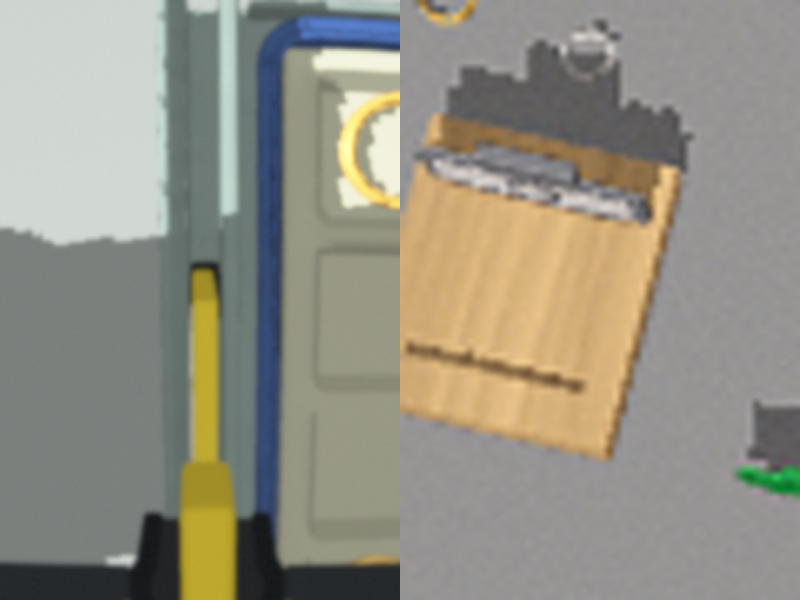

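The plate's end now sits on the black cheek, and the block edge in the fingers is at the same row (225) as before insertion, so nothing slipped. The slot is empty and the grey holder is unmoved.

```bash
python3 -c "
from bench import close_job
print(close_job())"
```

```text
the job is handed in; nothing more can be done
None
```

The yellow holder is in the channel with its label to the front, and I handed the job in with the gripper still pressing it down. The hand-in gives no verdict, so these are my own last checks.

- **Seating:** the push met a firm stop at a tool height of 70.8 mm. That matches the 70.9 mm at which I gripped the holder in the stand, so the shoulders should be on the cheeks.
- **Clip:** it engaged at a tool height of about 81 mm, which puts it about 10 mm down.
- **Force:** the last wrist readings were about 14 N vertical and 3 N sideways. The highest seen was about 14 N, against the 30 N limit.
- **Position:** in the last wrist picture the plate's end lies over the cheek, about 1 mm short of its outer edge. The holder had not slipped in the fingers.
- **Other things:** the grey holder looked unmoved in the last top view. I did not re-measure the ring gauge, screwdriver or spacer ring at the end; nothing came near them.

**Disagreements:** an early estimate of where the holder sat in the fingers along the channel was about 5 mm off. I corrected it from a closer view before lowering. The lip gave a brief 3 N nudge on the way in, so I moved 1 mm inward. The side camera was blocked by the arm at the rack and could not confirm the fit.

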